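# Slide the flat lid off the ledge and cover the marble bowl

### The arm

A 6-joint arm with a two-finger parallel gripper is mounted at the origin on the work surface. World frame = base frame: x ahead of the robot, y to its left, z up, the work surface at z = 0. Lengths are in m, angles in degrees, forces in N, time in s.
With the tool pointing down it reaches from about 0.275 to 0.85 m from the base axis. Payload 5.2 kg.
Tool frame: the origin (TCP) lies midway between the tips of the shut fingers; the grasp point (between the pads) lies 19 mm behind it; z points along the fingers, y is the line along which they close (so a half turn about z gives the same grasp; the last joint's range is limited). The gripper opens to 85 mm and grips with 20 to 120 N. Pads are 22 mm wide; open, the fingers measure 114 mm over their backs; the gripper's body (76 mm by 85 mm) begins 54 mm behind the grasp point. The pads swing forward as they close: fully open they stand 13 mm farther back than shut.
Start: joints at [59.198, 14.817, 87.949, -0, 77.235, -11.62], TCP at [0.181, 0.519, 0.231] pointing down, gripper open.
Joint ranges: [-179.93, 179.93], [-52.35, 119.4], [10.71, 147.94], [-69.91, 249.91], [12.55, 155.21], [-178.61, 178.61]. Speed limits (degrees/s): [147.25, 147.25, 180, 180, 180, 180].

### API

Orientations are given as a 3x3 rotation matrix whose columns are the frame's x, y, z axes.
In Python, from bench import observe, get_image, finish_job, masks_of, pinpoint gives the robot as it stands.
- The arm moves only by the tool carry_out, never from a script. Its argument "commands" is text: rows parted by semicolons, each of 7 numbers parted by spaces: the shift along the world's x, y, z in cm, then the turn, a rotation vector about the world's x, y, z in degrees, then the opening, from 0 (shut) to 1 (fully open). A call has 1 to 5 rows; each row shifts and turns the commanded pose from where the row before left it; what a row does not reach is not made up. A row lasts 1/8 s, in which the tool goes at most 62.5 mm and 10.7 degrees, less where a joint would pass 70% of its speed; a pose out of reach is approached as far as the arm can. A call with a gripper value outside its range is refused whole. The fingers move at their own pace and stop on an object; "squeeze" is the grip in N (left out, the last holds). Time passes only in rows, so rows that do not move let the fingers close. It gives the time, the measured TCP pose, the force, the opening and the grip force at its end, in the units of the state.
- observe(): the state, without advancing time (a new reading comes with each control period).
- get_image(name): name is "scene" or "top" or "wrist"; returns a dict with "frame" (400x640x3 uint8, red, green, blue), "mtx" (3x3 intrinsics, pixels), "origin" and "orientation" of the camera in the world; the wrist camera has in their place "tool_from_camera" (4x4, takes a point from camera to tool coordinates, whose origin is the TCP and whose axes are the flange's). Camera axes: x right, y up, looking along -z (the intrinsics and any distortion apply to the point x, -y, -z); pixel columns grow to the right and rows downward; lengths in m; the calibration is good to about 2 mm. A picture is of the moment at which its call begins: read the wrist's pose just before it. There is no depth.
- finish_job(): hands the job in; it is judged then, once.
Trained networks look in a picture, given as the dict that the camera call returned (one of the last four; its "shot" number tells which), for a name from the list of things; names that differ only in an ending like _2 or _b are one class to them, and where a whole thing is asked for, a point or a joint stands for the part that bears it (a point fixed in the world has none). Each returns a list of dicts, best first, with "score" (0 to 1); they miss things now and then, are a little off and sometimes report something else, mostly with a low value. They report only what shows in the picture. A call takes as long as a camera call. They do not tell look-alikes from the thing itself.
- masks_of(picture, query): "region" (400x640 bool, what is visible of it).
- pinpoint(picture, query): "at" ([x, y, z] in m, in world coordinates, good to about 4 mm: a listed point, or the origin of a listed thing).
The state is a dict: "t": time; "joints": joint angles; "joint_velocities": joint speeds; "tau": joint torques, N m; "ee_pos": TCP position; "ee_rot": TCP orientation; "wrist_force": force on the tool from outside, world axes, zero at the start; "ft_torque": the same for the moment, N m; "gripper_width": finger opening in m; "grasp_force": force on a finger pad.
Only numpy, scipy, OpenCV 4.12 (cv2) and the standard library are available. Lean on these libraries where they do the work, as an engineer would, in place of code of your own. Each camera call takes 0.05 s, during which the arm holds its last target. There are 200 camera calls.

### The job

Cover the clay bowl of marbles with its thin red metal lid, which lies flat on the plastered ledge, too thin to pick up where it is. Press lightly on the lid and slide it, still lying flat, until at least half of its narrow tab sticks out over the ledge's front edge, then grip the tab by its two sides, lift the lid clear and lower it onto the bowl so that it rests flat on the rim and covers the whole mouth before you let go. Do not press hard, drop the lid or disturb the other things; the bowl should stay about where it is.

Things in the scene. Friction and masses are not known exactly. Their poses are not given: they have to be found in the camera images.
- ledge: Smooth sand-coloured plastered ledge, fixed, a straight step 80 mm high, 1160 mm long, 420 mm deep, behind it a mud curb 150 mm high. Origin on the work surface under the middle of its front edge; x points away from the robot across the ledge, y along the edge, z up. Its flat top is at z = 80 mm; nothing is below or before its front face except the free work surface at z = 0.
- ledge_edge (a point): Middle of the ledge's front top edge (the edge nearest the robot), axes as the ledge.
- lid: Flat red metal lid, yellow ring on top, loose, 3 mm thick all over, about 90 g (varies): a disc of radius 54 mm with a flat tab 34 mm wide reaching 55 mm beyond the disc. Origin: centre of the disc's underside; the tab lies along -x, y across it, z up. Centre of mass about 15 mm from the origin towards the tab. Starts flat on the ledge, tab roughly towards the front edge, its end 20 to 52 mm short of it.
- lid_tab_end (a point): Middle of the end edge of the lid's tab (109 mm from the disc's centre), at half thickness; axes as the lid. Friction of lid on ledge is low (about 0.35, varies), on fingers higher: a fingertip pressing down on the disc with 5 to 15 N drags the lid along; pressing it onto the ledge with over 90 N, even for a moment at touch-down, is too hard.
- bowl: Round terracotta bowl of marbles, loose, about 550 g, 60 mm high, 88 mm across at the rim, mouth 78 mm across; the marbles stay below the rim. It stands on the ledge. Origin at the centre of its underside, z up.
- bowl_rim (a point): Centre of the bowl's mouth at the height of the rim's top, 60 mm above its underside.
- lunch_box: Bystander: blue plastic lunch box with two white latches, 126 x 176 x 59 mm, origin under its centre.
- marble_jar: Bystander: green glass jar with a brass twist cap, 64 mm across, 95 mm high, origin under its centre.
- spinning_top: Bystander: wooden spinning top standing on its blunt foot, 48 mm across, 50 mm high, origin under its centre.
- clamp: Bystander: steel bulldog clamp gripping two thin pine sticks 150 mm long lying along its y, about 20 mm high, origin under the clamp's centre.
There are look-alikes about, which are no part of the job. What is shaped like the bowl but blue or turquoise is not meant.

How it is judged (in metres and radians):
On the way, in this order (a step that is already met when the one before it is completed fails the run):
1. the lid lies flat on the ledge with its tab's end at least 20 mm out over the front edge (x of lid_tab_end in the frame of ledge_edge below -0.02 m and angle between lid's own z axis and vertical below 0.06 rad and z of lid in the frame of ledge_edge between -0.004 and 0.004 m), for 0.2 s.
2. the lid is held in the fingers, clear of the ledge by 20 mm or more (z of lid in the frame of ledge_edge above 0.02 m and contact force between lid and the fingers above 1 N and contact force between lid and ledge below 0.05 N), for 0.2 s.
3. the lid, still held, is set on the bowl's rim (contact force between lid and bowl above 0.1 N and contact force between lid and the fingers above 1 N and horizontal distance between lid and bowl_rim below 0.02 m), for 0.05 s.
At the end, for the whole second after the job is handed in: The lid lies flat (within 3.4 degrees) and still on the rim of the bowl, released, its centre within 15 mm of the bowl's axis so that the whole mouth is covered; the bowl stands upright on the ledge within 50 mm of where it was (horizontal distance between lid and bowl_rim below 0.015 m and z of lid in the frame of bowl_rim between -0.004 and 0.004 m and angle between each of lid, bowl's own z axis and vertical below 0.06 rad and z of bowl in the frame of ledge_edge below 0.004 m and distance of bowl from where it was at the start of the episode below 0.05 m and linear speed of each of lid, bowl below 0.02 m/s and contact force between lid and the fingers below 0.05 N); the robot touches nothing.
It fails at once if the lid is pressed onto the ledge with more than 90 N (contact force between lid and ledge above 90 N).
It fails at once if the lid falls off the ledge (height (world z) of lid below 0.05 m).
It fails at once if a bystander is shifted by more than 30 mm (distance of any of lunch_box, marble_jar, spinning_top, clamp from where it was at the start of the episode above 0.03 m).
It also fails if it takes over 54 s, if anything falls off the work surface, if the arm or the gripper's body presses on something with over 40 N, if the wrist force passes 120 N, or if a joint passes its speed limit or range.

## Working session

There is one attempt and no reset: what is moved stays moved. The work goes in short steps, Python scripts to look and compute and a tool call to move; the robot and the scene stay as the last step left them, time stands still between calls to the robot, and variables do not carry over. Pictures are saved under pics/ and viewed, at most 10 in all, crops included, and the job is handed in when it is done.

Besides the shell and the picture viewer there is one more tool, called after ">>>" as name(argument=value, ...) on one line, values as JSON. carry_out: Moves the arm, as the interface text tells. Its arguments: {"type":"object","properties":{"commands":{"type":"string"},"squeeze":{"type":"number"}},"required":["commands"]}

```bash
mkdir -p pics
cat > h.py <<'E'
import numpy as np, cv2
from bench import *
np.set_printoptions(precision=4,suppress=True)
def ray(p,uv):
    d=np.linalg.inv(p["mtx"])@[uv[0],uv[1],1]
    R=np.array(p["orientation"]); return np.array(p["origin"]),R@(d*[1,-1,-1])
def onz(p,uv,z):
    o,d=ray(p,uv); return o+d*(z-o[2])/d[2]
def save(p,n): cv2.imwrite("pics/"+n,np.array(p["frame"])[:,:,::-1])
E
python3 - <<'E'
from h import *
s=observe(); print(s["t"],s["ee_pos"],s["ee_rot"],s["wrist_force"],s["gripper_width"])
P={n:get_image(n) for n in("scene","top")}
for n,p in P.items():
    save(p,n+"0.png"); print(n,p.keys(),p["origin"],np.array(p["mtx"]).ravel())
    for q in["ledge_edge","lid","lid_tab_end","bowl","bowl_rim","lunch_box","marble_jar","spinning_top","clamp","ledge"]:
        print(q,[(np.array(r["at"]).round(4).tolist(),round(r["score"],2)) for r in pinpoint(p,q)])
E
```

```text
0.0 [0.1804 0.519  0.2305] [[-0.9445  0.3286 -0.001 ]
 [ 0.3286  0.9445 -0.0016]
 [ 0.0004 -0.0018 -1.    ]] [-0.5755 -0.7673 -0.1901] 0.08557543517094507
scene dict_keys(['frame', 'mtx', 'origin', 'orientation', 'shot']) [1.0928 0.3746 1.005 ] [438.0525   0.     324.2399   0.     438.0525 202.9499   0.       0.
   1.    ]
ledge_edge [([0.5011, -0.001, 0.0791], 0.96)]
lid [([0.6553, 0.125, 0.0801], 0.67)]
lid_tab_end [([0.5411, 0.1247, 0.0816], 0.71)]
bowl [([0.276, -0.2643, -0.0038], 0.9), ([0.6211, -0.1588, 0.078], 0.83), ([0.4036, -0.1576, 0.0007], 0.68), ([0.4092, -0.2911, -0.0004], 0.65), ([0.3617, -0.0448, -0.0016], 0.63), ([0.5016, 0.0063, -0.002], 0.53), ([0.7639, -0.0102, 0.0786], 0.36)]
bowl_rim [([0.4068, -0.1579, 0.0577], 0.92), ([0.3663, -0.0498, 0.059], 0.91), ([0.4137, -0.2878, 0.0588], 0.77), ([0.2817, -0.263, 0.0609], 0.73), ([0.6222, -0.1567, 0.1435], 0.58)]
lunch_box [([0.6864, 0.3858, 0.0809], 0.95)]
marble_jar [([0.7846, 0.1383, 0.0794], 0.87)]
spinning_top [([0.7549, -0.1908, 0.0793], 0.49), ([0.6219, -0.1601, 0.0758], 0.37)]
clamp [([0.7631, -0.0101, 0.0797], 0
[... 288 characters left out ...]
0.24)]
lid [([0.6542, 0.1293, 0.0781], 0.81)]
lid_tab_end [([0.544, 0.127, 0.081], 0.78), ([0.498, 0.003, -0.0006], 0.44), ([0.7554, -0.1946, 0.078], 0.43)]
bowl [([0.625, -0.1599, 0.0789], 0.84), ([0.4019, -0.1548, 0.0026], 0.76), ([0.3621, -0.041, -0.0051], 0.75), ([0.41, -0.29, 0.0025], 0.68)]
bowl_rim [([0.4127, -0.2887, 0.0577], 0.95), ([0.2786, -0.2651, 0.0606], 0.92), ([0.6249, -0.163, 0.1396], 0.88), ([0.3646, -0.041, 0.0637], 0.78), ([0.4047, -0.154, 0.0608], 0.6)]
lunch_box [([0.6834, 0.389, 0.0828], 0.61)]
marble_jar [([0.784, 0.1367, 0.0819], 0.56)]
spinning_top [([0.7589, -0.1919, 0.0829], 0.72)]
clamp [([0.7686, -0.0073, 0.0785], 0.76)]
ledge [([0.4979, 0.0025, -0.0001], 0.66)]
```

View pics/scene0.png

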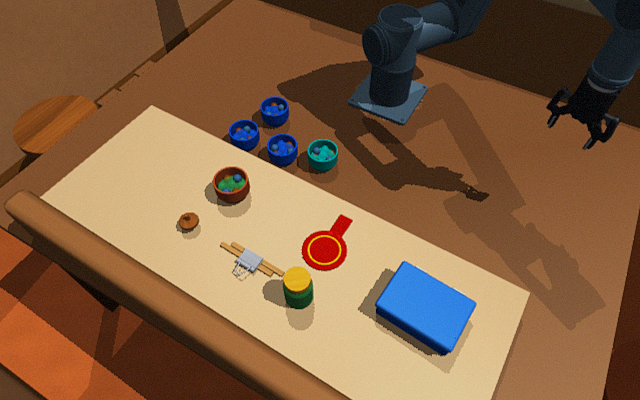

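Run:
```python
from h import *
p=get_image("top"); im=np.array(p["frame"])
hsv=cv2.cvtColor(im,cv2.COLOR_RGB2HSV)
M=masks_of(p,"lid"); 
for r in M:
    m=r["region"]; c=np.argwhere(m)[:,::-1]; print("lid",r["score"],m.sum(),c.min(0),c.max(0))
m=M[0]["region"].astype(np.uint8)
c=np.argwhere(m)[:,::-1]
w=np.array([onz(p,u,.083)[:2] for u in c])
# fit lid model: disc + tab
from scipy.optimize import minimize
g=np.mgrid[w[:,0].min()-.01:w[:,0].max()+.01:.002,w[:,1].min()-.01:w[:,1].max()+.01:.002].reshape(2,-1).T
from scipy.spatial import cKDTree
inm=cKDTree(w).query(g)[0]<.0022
def cost(v):
    x,y,a=v; d=g-[x,y]; X=d@[np.cos(a),np.sin(a)]; Y=d@[-np.sin(a),np.cos(a)]
    sd=np.minimum(np.hypot(X,Y)-.054,np.maximum(np.abs(X+.0545)-.0545,abs(Y)-.017))
    return ((1/(1+np.exp(sd/.0015))-inm)**2).mean()
b=min((minimize(cost,[.655,.127,a],method="Nelder-Mead",options=dict(xatol=1e-5,fatol=1e-8)) for a in(-.2,0,.2)),key=lambda r:r.fun)
print(b.x[:2],np.degrees(b.x[2]),b.fun,"tab",b.x[:2]-.109*np.array([np.cos(b.x[2]),np.sin(b.x[2])]))
big=cv2.resize(im[60:360,:],None,fx=1.25,fy=1.25); cv2.imwrite("pics/top1.png",big[:,:,::-1])
```

```text
lid 0.75 1004 [291 155] [323 204]
[0.6554 0.1289] -0.8675051603388926 0.01910217795415065 tab [0.5464 0.1305]
```

View pics/top0.png

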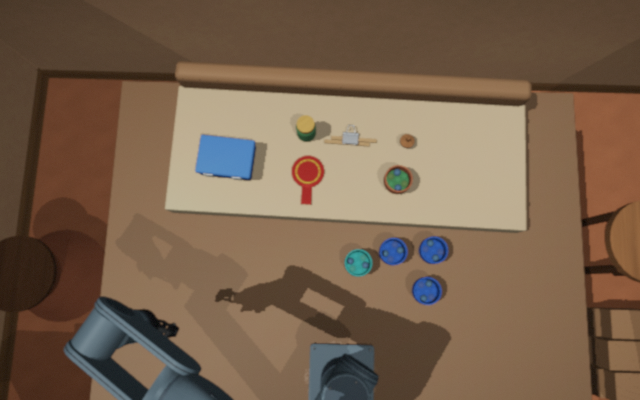

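The terracotta bowl is at (398,180) in the top view and (231,184) in the scene view, standing on the ledge. The look-alikes stand on the table in the top view: blue at (393,251), (433,250) and (426,291), turquoise at (358,263). The lid is at (307,172), its tab pointing towards the front edge. I'll confirm the bowl in an enlarged crop.

```bash
cat >> h.py <<'E'
from scipy.optimize import minimize
def lidfit(p,z=.083,x0=(.655,.128,0),save_dbg=None):
    im=np.array(p["frame"]); hsv=cv2.cvtColor(im,cv2.COLOR_RGB2HSV)
    H,W=im.shape[:2]; vv,uu=np.mgrid[:H,:W]
    K=np.linalg.inv(p["mtx"]); d=np.stack([uu,vv,np.ones_like(uu)],-1)@K.T*[1,-1,-1]@np.array(p["orientation"]).T
    o=np.array(p["origin"]); g=(o+d*((z-o[2])/d[...,2])[...,None])[...,:2]
    near=np.hypot(g[...,0]-x0[0],g[...,1]-x0[1])<.14
    h,s,v=[hsv[...,i] for i in range(3)]
    red=((h<5)|(h>172))&(s>190)&(v>60)|((h>18)&(h<32)&(s>200)&near)
    inm=red[near]; G=g[near]
    def cost(q):
        x,y,a=q; e=G-[x,y]; X=e@[np.cos(a),np.sin(a)]; Y=e@[-np.sin(a),np.cos(a)]
        sd=np.minimum(np.hypot(X,Y)-.054,np.maximum(np.abs(X+.0545)-.0545,abs(Y)-.017))
        return ((1/(1+np.exp(sd/.001))-inm)**2).mean()
    b=min((minimize(cost,[x0[0],x0[1],x0[2]+a],method="Nelder-Mead",options=dict(xatol=1e-5,fatol=1e-9)) for a in(-.15,0,.15)),key=lambda r:r.fun)
    x,y,a=b.x
    return x,y,np.degrees(a),b.fun,x-.109*np.cos(a),y-.109*np.sin(a),inm.sum()
E
python3 - <<'E'
from h import *
for n in("top","scene"):
    p=get_image(n); print(n,np.array(lidfit(p)))
    R=np.array(p["orientation"]); print(R)
    r=masks_of(p,"bowl")
    for q in r: 
        c=np.argwhere(q["region"])[:,::-1]; print(c.mean(0),q["score"],np.array(p["frame"])[q["region"]].mean(0))
    # ledge front edge at z=.08 : gray gradient along columns, top view
    if n=="top":
        g=cv2.cvtColor(np.array(p["frame"]),cv2.COLOR_RGB2GRAY).astype(float)
        pts=[]
        for u in list(range(180,285,5))+list(range(330,520,5)):
            col=cv2.GaussianBlur(g,(1,5),0)[195:240,u]; v=195.5+np.argmin(np.diff(col)); pts.append(onz(p,(u,v),.08)[:2])
        pts=np.array(pts); c=np.polyfit(pts[:,1],pts[:,0],1); r=pts[:,0]-np.polyval(c,pts[:,1]); k=abs(r)<.006
        print("edge x=",np.polyfit(pts[k,1],pts[k,0],1),k.sum())
p=get_image("scene"); im=np.array(p["frame"])[90:290,160:400]
cv2.imwrite("pics/crop.png",cv2.resize(im,None,fx=3,fy=3)[:,:,::-1])
E
```

```text
top [  0.6586   0.1269  -0.1652   0.1391   0.5496   0.1273 191.    ]
[[ 0.0283  0.9863 -0.1627]
 [-0.9996  0.0279 -0.0047]
 [-0.0001  0.1628  0.9867]]
[392.4984 250.5282] 0.96 [ 53.2163  82.4122 140.4373]
[432.3918 249.8613] 0.96 [ 52.2942  80.6677 137.1738]
[357.4269 262.3169] 0.84 [ 60.3103 133.092  130.353 ]
[425.6745 290.6053] 0.8 [ 50.8789  80.9764 139.0063]
[396.9742 179.214 ] 0.74 [ 95.5524 102.9848  75.7633]
edge x= [0.0311 0.4993] 59
scene [   0.6521    0.1258   -1.4575    0.0693    0.5431    0.1286 2081.    ]
[[-0.496  -0.7116  0.4975]
 [ 0.8683 -0.4092  0.2805]
 [ 0.004   0.5711  0.8209]]
[274.6073 110.2641] 0.9 [ 18.1102  43.7274 107.1088]
[282.1309 148.6667] 0.88 [ 17.7605  46.4531 113.3593]
[322.6298 154.3188] 0.75 [ 8.5681 94.2776 93.1555]
[244.3377 133.7582] 0.71 [ 17.4244  45.4652 113.5296]
[231.1792 183.7738] 0.67 [84.2552 67.6244 39.638 ]
[251.5669 259.1231] 0.66 [178.9728 152.9988 120.5006]
```

View pics/crop.png

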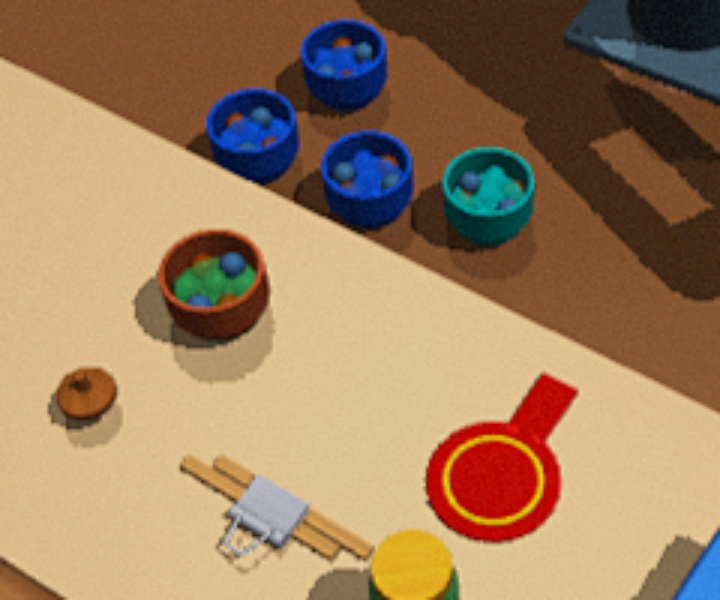

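Confirmed: the only terracotta bowl is the one at scene (231,184), and it stands on the ledge. The four bowls in front on the table are blue or turquoise. The lid's tab end is about 42 mm short of the edge. I'm moving above the lid's disc with the fingers shut.

>>> carry_out(commands="4.6 -3.9 0 0 0 3.6 0;4.6 -3.9 0 0 0 3.6 0;4.6 -3.9 0 0 0 3.6 0;4.6 -3.9 0 0 0 3.6 0;4.6 -3.9 0 0 0 3.6 0", squeeze=40)

```text
t: 2.08
ee_pos: [0.4121, 0.3231, 0.2316]
ee_rot: [[-1.0, 0.019, 0.001], [0.019, 1.0, 0.0], [-0.001, 0.0, -1.0]]
wrist_force: [1.1, 0.5, 0.2]
gripper_width: 0.0003
grasp_force: 0.0
```

>>> carry_out(commands="4.6 -3.9 0 0 0 0 0;4.6 -3.9 0 0 0 0 0;4.6 -3.9 0 0 0 0 0;4.6 -3.9 -2 0 0 0 0;4.6 -3.9 -2 0 0 0 0")

```text
t: 2.7
ee_pos: [0.6409, 0.1293, 0.1918]
ee_rot: [[-1.0, 0.021, 0.001], [0.021, 1.0, 0.0], [-0.001, 0.0, -1.0]]
wrist_force: [0.6, -0.3, 0.7]
gripper_width: 0.0
grasp_force: 0.0
```

>>> carry_out(commands="0 0 -2 0 0 0 0;0 0 -2 0 0 0 0;0 0 -2 0 0 0 0;0 0 0 0 0 0 0;0 0 0 0 0 0 0")

```text
t: 3.32
ee_pos: [0.6397, 0.1308, 0.1327]
ee_rot: [[-1.0, 0.021, 0.001], [0.021, 1.0, 0.0], [-0.001, 0.0, -1.0]]
wrist_force: [-1.2, 0.0, 0.5]
gripper_width: 0.0002
grasp_force: 0.0
```

>>> carry_out(commands="0 -0.35 -2 0 0 0 0;0 0 -1.5 0 0 0 0;0 0 -0.8 0 0 0 0;0 0 0 0 0 0 0;0 0 0 0 0 0 0")

```text
t: 3.95
ee_pos: [0.6396, 0.1274, 0.0896]
ee_rot: [[-1.0, 0.021, 0.001], [0.021, 1.0, 0.0], [-0.001, 0.0, -1.0]]
wrist_force: [1.0, -0.2, 1.7]
gripper_width: -0.0002
grasp_force: 0.0
```

>>> carry_out(commands="0 0 -0.1 0 0 0 0;0 0 -0.1 0 0 0 0;0 0 -0.1 0 0 0 0;0 0 0 0 0 0 0")

```text
t: 4.45
ee_pos: [0.6391, 0.1273, 0.0858]
ee_rot: [[-1.0, 0.021, -0.0], [0.021, 1.0, -0.0], [0.0, -0.0, -1.0]]
wrist_force: [-0.1, -0.5, 0.3]
gripper_width: -0.0002
grasp_force: 0.0
```

>>> carry_out(commands="0 0 -0.1 0 0 0 0;0 0 -0.1 0 0 0 0;0 0 0 0 0 0 0")

```text
t: 4.82
ee_pos: [0.6391, 0.1272, 0.0838]
ee_rot: [[-1.0, 0.021, -0.0], [0.021, 1.0, -0.0], [0.0, -0.0, -1.0]]
wrist_force: [0.0, -0.4, -0.9]
gripper_width: 0.0004
grasp_force: 0.0
```

>>> carry_out(commands="0 0 -0.05 0 0 0 0;0 0 0 0 0 0 0")

```text
t: 5.08
ee_pos: [0.6392, 0.1273, 0.0835]
ee_rot: [[-1.0, 0.021, -0.0], [0.021, 1.0, -0.0], [0.0, -0.0, -1.0]]
wrist_force: [0.1, -0.1, -0.8]
gripper_width: -0.0
grasp_force: 0.0
```

>>> carry_out(commands="0 0 -0.05 0 0 0 0;0 0 0 0 0 0 0")

```text
t: 5.32
ee_pos: [0.6393, 0.1272, 0.0831]
ee_rot: [[-1.0, 0.021, 0.0], [0.021, 1.0, -0.0], [-0.0, -0.0, -1.0]]
wrist_force: [-0.3, -0.8, 1.2]
gripper_width: 0.0002
grasp_force: 0.6
```

>>> carry_out(commands="0 0 -0.03 0 0 0 0;0 0 0 0 0 0 0")

```text
t: 5.58
ee_pos: [0.6393, 0.1273, 0.0831]
ee_rot: [[-1.0, 0.021, 0.0], [0.021, 1.0, -0.0], [-0.0, -0.0, -1.0]]
wrist_force: [-1.4, -0.2, 4.3]
gripper_width: 0.0003
grasp_force: 2.2
```

>>> carry_out(commands="0 0 -0.05 0 0 0 0;0 0 0 0 0 0 0;-0.5 0 0 0 0 0 0;-0.5 0 0 0 0 0 0;0 0 0 0 0 0 0")

```text
t: 6.2
ee_pos: [0.6297, 0.1273, 0.0831]
ee_rot: [[-1.0, 0.021, 0.002], [0.021, 1.0, 0.0], [-0.002, 0.0, -1.0]]
wrist_force: [0.5, 0.5, 6.5]
gripper_width: 0.0002
grasp_force: 3.3
```

Run:
```python
from h import *
p=get_image("scene"); print(np.array(lidfit(p,x0=(.645,.128,0))))
print([(pinpoint(p,q)[:1]) for q in("lid","lid_tab_end")])
```

```text
[   0.6436    0.1261   -3.29      0.1203    0.5348    0.1324 1545.    ]
[[{'at': [0.6474, 0.1248, 0.0843], 'score': 0.78}], [{'at': [0.5301, 0.1262, 0.08], 'score': 0.81}]]
```

The lid follows the finger at about 6.5 N, so I'll continue the slide.

>>> carry_out(commands="-0.6 0 -0.02 0 0 0 0;-0.7 0 0 0 0 0 0;-0.7 0 0 0 0 0 0;-0.7 0 0 0 0 0 0;-0.5 0 0 0 0 0 0")

```text
t: 6.98
ee_pos: [0.5984, 0.1273, 0.0831]
ee_rot: [[-1.0, 0.021, 0.004], [0.021, 1.0, 0.0], [-0.004, 0.0, -1.0]]
wrist_force: [2.5, -0.0, 6.0]
gripper_width: 0.0002
grasp_force: 3.0
```

>>> carry_out(commands="-0.7 0 0 0 0 0 0;-0.7 0 0 0 0 0 0;-0.7 0 0 0 0 0 0;-0.5 0 0 0 0 0 0;0 0 0 0 0 0 0")

```text
t: 7.6
ee_pos: [0.5719, 0.1273, 0.0831]
ee_rot: [[-1.0, 0.021, 0.003], [0.021, 1.0, 0.0], [-0.003, 0.0, -1.0]]
wrist_force: [-0.7, 0.6, 7.8]
gripper_width: -0.0003
grasp_force: 4.0
```

Run:
```python
from h import *
for n in("scene","top"):
    p=get_image(n)
    print([(pinpoint(p,q)[:1]) for q in("lid","lid_tab_end")])
    if n=="scene":
        print(np.array(lidfit(p,x0=(.59,.128,0))))
        im=np.array(p["frame"])[150:300,260:460]; cv2.imwrite("pics/crop2.png",cv2.resize(im,None,fx=4,fy=4)[:,:,::-1])
```

```text
[[{'at': [0.5927, 0.1277, 0.0809], 'score': 0.62}], [{'at': [0.4735, 0.1287, 0.0793], 'score': 0.69}]]
[  0.5855   0.1262  -2.7093   0.071    0.4766   0.1313 985.    ]
[[{'at': [0.5878, 0.1307, 0.0806], 'score': 0.61}], [{'at': [0.4771, 0.126, 0.0844], 'score': 0.49}]]
```

View pics/crop2.png

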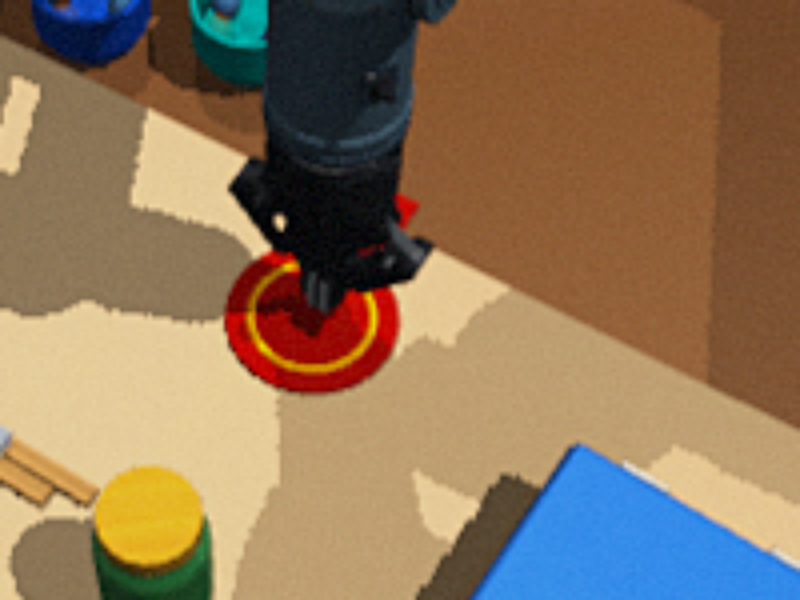

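The lid has slid flat, and its tab end shows past the edge at crop (405,208), roughly 27 mm out. I'll slide 10 mm more, then lift off and back out in front of the ledge to measure.

>>> carry_out(commands="-0.5 0 0 0 0 0 0;-0.5 0 0 0 0 0 0;0 0 0 0 0 0 0;0 0 0 0 0 0 0")

```text
t: 8.4
ee_pos: [0.5621, 0.1273, 0.0831]
ee_rot: [[-1.0, 0.021, 0.003], [0.021, 1.0, 0.0], [-0.003, 0.0, -1.0]]
wrist_force: [-0.2, 0.0, 7.7]
gripper_width: 0.0004
grasp_force: 4.0
```

>>> carry_out(commands="0 0 0.3 0 0 0 0;0 0 2 0 0 0 0;0 0 5 0 0 0 0.3;0 0 5 0 0 0 1;-4 0 0 0 0 0 1")

```text
t: 9.02
ee_pos: [0.525, 0.1271, 0.209]
ee_rot: [[-1.0, 0.021, 0.009], [0.021, 1.0, 0.0], [-0.009, 0.0, -1.0]]
wrist_force: [-1.1, 0.9, -0.6]
gripper_width: 0.0542
grasp_force: 0.0
```

>>> carry_out(commands="-6 0 0 0 0 0 1;-5 0 0 0 0 0 1;-5 0 0 0 0 0 1;0 0 0 0 0 0 1;0 0 0 0 0 0 1")

```text
t: 9.65
ee_pos: [0.3617, 0.1273, 0.2052]
ee_rot: [[-1.0, 0.021, 0.001], [0.021, 1.0, 0.0], [-0.001, 0.0, -1.0]]
wrist_force: [0.2, -0.7, 0.4]
gripper_width: 0.0854
grasp_force: 0.0
```

Run:
```python
from h import *
for n in("scene","top","wrist"):
    s=observe(); p=get_image(n)
    if n=="wrist":
        T=np.eye(4);T[:3,:3]=s["ee_rot"];T[:3,3]=s["ee_pos"];T=T@np.array(p["tool_from_camera"]);p2=dict(p,origin=T[:3,3],orientation=T[:3,:3]); save(p,"w1.png")
    else: p2=p
    print(n,[(np.array(r["at"]),r["score"]) for q in("lid","lid_tab_end") for r in pinpoint(p,q)[:1]])
    print(np.array(lidfit(p2,x0=(.579,.128,0))))
print(s["ee_pos"])
```

```text
scene [(array([0.5794, 0.1281, 0.0827]), 0.85), (array([0.4636, 0.128 , 0.0775]), 0.8)]
[   0.5751    0.1258   -1.5472    0.0156    0.4661    0.1288 1378.    ]
top [(array([0.5765, 0.1294, 0.0799]), 0.71), (array([0.4657, 0.1255, 0.0842]), 0.68)]
[  0.5808   0.1282   0.2042   0.1433   0.4718   0.1278 173.    ]
wrist [(array([0.4701, 0.1271, 0.0797]), 0.65)]
[  0.7624   0.1024  -6.8755   0.0271   0.6541   0.1154 735.    ]
[0.3618 0.1272 0.2047]
```

View pics/w1.png

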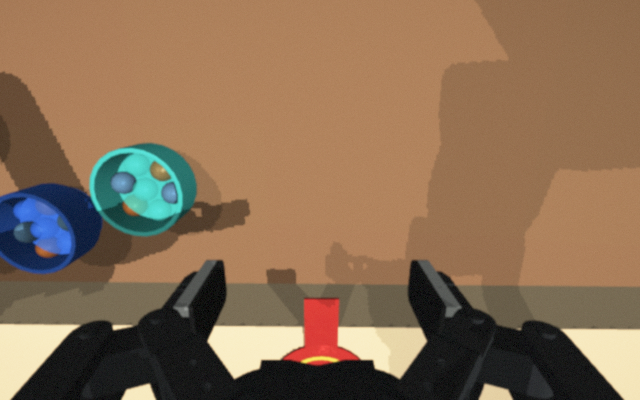

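The wrist view shows the tab, with end corners at about (304,298) and (339,298), out past the ledge edge at row 326, centred between the fingers.

Run:
```python
from h import *
s=observe(); p=get_image("wrist")
T=np.eye(4);T[:3,:3]=s["ee_rot"];T[:3,3]=s["ee_pos"];T=T@np.array(p["tool_from_camera"]);p["origin"]=T[:3,3];p["orientation"]=T[:3,:3]
hsv=cv2.cvtColor(np.array(p["frame"]),cv2.COLOR_RGB2HSV); h,S,v=cv2.split(hsv)
red=(((h<4)|(h>174))&(S>190)&(v>80)); red[:285]=0
for r in (302,310,318,326,334,342):
    c=np.where(red[r])[0]; c=c[(c>290)&(c<352)]
    print(r,c.min(),c.max(),onz(p,(c.min(),r),.083)[:2],onz(p,(c.max()+1,r),.083)[:2])
top=np.where(red[:,321])[0].min(); print("end",onz(p,(321,top),.083))
g=cv2.cvtColor(np.array(p["frame"]),cv2.COLOR_RGB2GRAY).astype(float)
for u in(280,290,360,370): v=300.5+np.argmax(np.diff(g[300:345,u])); print("edge",u,v,onz(p,(u,v),.08))
```

```text
302 307 333 [0.4704 0.1147] [0.4709 0.1412]
310 306 334 [0.4796 0.1134] [0.4802 0.1422]
318 305 331 [0.489  0.1122] [0.4896 0.1391]
326 308 335 [0.4987 0.1149] [0.4993 0.1431]
334 312 333 [0.5085 0.1186] [0.509 0.141]
342 307 335 [0.5184 0.1133] [0.519 0.143]
end [0.4684 0.1285 0.083 ]
edge 280 326.5 [0.5011 0.0861 0.08  ]
edge 290 326.5 [0.5013 0.0963 0.08  ]
edge 360 326.5 [0.5028 0.1678 0.08  ]
edge 370 326.5 [0.503 0.178 0.08 ]
```

>>> carry_out(commands="4 0.1 0 0 0 0 1;4.1 0 0 0 0 0 1;4 0 -2 0 0 0 1;0 0 -4 0 0 0 1;0 0 0 0 0 0 1")

```text
t: 10.78
ee_pos: [0.4798, 0.1281, 0.1421]
ee_rot: [[-1.0, 0.021, -0.008], [0.021, 1.0, -0.0], [0.008, -0.0, -1.0]]
wrist_force: [-1.2, 0.1, 0.2]
gripper_width: 0.0856
grasp_force: 0.0
```

>>> carry_out(commands="0 0 -4 0 0 0 1;0 0 -3 0 0 0 1;0 0 -1.5 0 0 0 1;0 0 0 0 0 0 1;0 0 0 0 0 0 1")

```text
t: 11.4
ee_pos: [0.4833, 0.1283, 0.0614]
ee_rot: [[-1.0, 0.021, 0.003], [0.021, 1.0, 0.0], [-0.003, 0.0, -1.0]]
wrist_force: [0.6, -0.4, -0.1]
gripper_width: 0.0853
grasp_force: 0.0
```

>>> carry_out(commands="0 0 0 0 0 0 0.5;0 0 0 0 0 0 0.45;0 0 0 0 0 0 0.3;0 0 0 0 0 0 0.3;0 0 0 0 0 0 0.3", squeeze=50)

```text
t: 12.02
ee_pos: [0.4824, 0.1283, 0.0603]
ee_rot: [[-1.0, 0.021, 0.001], [0.021, 1.0, 0.0], [-0.001, 0.0, -1.0]]
wrist_force: [-1.2, -0.6, 4.7]
gripper_width: 0.0323
grasp_force: 49.1
```

>>> carry_out(commands="0 0 0 0 0 0 0.2;0 0 0 0 0 0 0.2;0 0 0 0 0 0 0.2", squeeze=70)

```text
t: 12.4
ee_pos: [0.4824, 0.1283, 0.0603]
ee_rot: [[-1.0, 0.021, 0.001], [0.021, 1.0, 0.0], [-0.001, 0.0, -1.0]]
wrist_force: [-0.4, -0.4, 5.7]
gripper_width: 0.0316
grasp_force: 68.7
```

>>> carry_out(commands="0 0 0.3 0 0 0 0.2;0 0 0.5 0 0 0 0.2;0 0 1 0 0 0 0.2;0 0 1 0 0 0 0.2;0 0 0 0 0 0 0.2")

```text
t: 13.02
ee_pos: [0.483, 0.1283, 0.0891]
ee_rot: [[-1.0, 0.021, 0.002], [0.021, 1.0, 0.0], [-0.002, 0.0, -1.0]]
wrist_force: [-1.1, 0.2, -0.6]
gripper_width: 0.0317
grasp_force: 69.3
```

>>> carry_out(commands="0 0 2 0 0 0 0.2;0 0 3 0 0 0 0.2;0 0 3 0 0 0 0.2;0 0 2 0 0 0 0.2;0 0 0 0 0 0 0.2")

```text
t: 13.65
ee_pos: [0.4832, 0.1283, 0.1893]
ee_rot: [[-1.0, 0.021, 0.004], [0.021, 1.0, 0.0], [-0.004, 0.0, -1.0]]
wrist_force: [-0.0, 0.2, -0.2]
gripper_width: 0.032
grasp_force: 69.4
```

Run:
```python
from h import *
s=observe(); print(s["ee_pos"],s["wrist_force"],s["ft_torque"],s["gripper_width"])
for n in("scene","top"):
    p=get_image(n)
    print(n,[(q,np.array(r["at"]),r["score"]) for q in("lid","lid_tab_end","bowl_rim","bowl") for r in pinpoint(p,q)[:5] if r["score"]>.4 and (q[:3]=="lid" or r["at"][0]>.55)])
    if n=="scene":
        im=np.array(p["frame"])[60:285,190:490]; cv2.imwrite("pics/crop3.png",cv2.resize(im,None,fx=2.6,fy=2.6)[:,:,::-1])
```

```text
[0.4832 0.1283 0.1893] [-0.0462  0.1772 -0.2082] [ 0.0373  0.0607 -0.0175] 0.03196972742271968
scene [('lid_tab_end', array([0.4624, 0.1282, 0.2065]), 0.93), ('bowl_rim', array([ 0.6233, -0.1586,  0.1409]), 0.62), ('bowl', array([ 0.6224, -0.1587,  0.0772]), 0.94)]
top [('lid', array([0.5759, 0.1317, 0.2023]), 0.49), ('bowl_rim', array([ 0.6251, -0.1636,  0.1402]), 0.8), ('bowl', array([ 0.6254, -0.1621,  0.0808]), 0.67), ('bowl', array([0.7855, 0.1357, 0.0811]), 0.5)]
```

View pics/crop3.png

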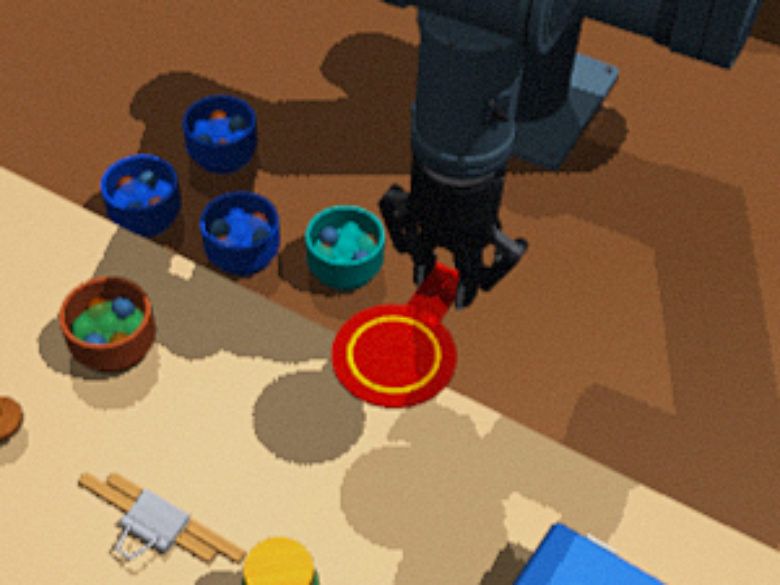

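The lid is held level-looking, with its disc at crop (395,355) and the tab between the fingers at (437,285). I'll fit its pitch and offset before carrying it.

```bash
cat >> h.py <<'E'
from scipy.spatial.transform import Rotation as Ro
def held(ps,s,x0):
    # v = centre xyz, yaw, pitch, roll of the held lid; fit to red pixels
    D=[]
    for p in ps:
        hsv=cv2.cvtColor(np.array(p["frame"]),cv2.COLOR_RGB2HSV); h,S,V=cv2.split(hsv)
        red=((((h<5)|(h>174))&(S>200)&(V>70))|((h>18)&(h<32)&(S>215)&(V>120))).astype(np.uint8)
        R=np.array(p["orientation"]);c=R.T@(np.array(x0[:3])-p["origin"])*[1,-1,-1]; u=(np.array(p["mtx"])@c/c[2])[:2]
        w=np.zeros_like(red); cv2.circle(w,tuple(int(i) for i in u),int(.15*p["mtx"][0][0]/c[2]),1,-1)
        vv,uu=np.where(w>0); d=np.stack([uu,vv,np.ones_like(uu)],-1)@np.linalg.inv(p["mtx"]).T*[1,-1,-1]@R.T
        D.append((np.array(p["origin"]),d,red[vv,uu]))
    def cost(v):
        Rl=Ro.from_euler("ZYX",v[3:6]).as_matrix(); n=Rl[:,2]; t=0
        for o,d,m in D:
            k=((v[:3]-o)@n)/(d@n); e=(o+d*k[:,None]-v[:3])@Rl
            sd=np.minimum(np.hypot(e[:,0],e[:,1])-.054,np.where(e[:,0]<-.07,1,np.maximum(abs(e[:,0]+.0545)-.0545,abs(e[:,1])-.017)))
            ok=~((e[:,0]<-.045)&(abs(e[:,1])<.06))
            t+=((1/(1+np.exp(sd/.001))-m)[ok]**2).mean()
        return t+1e-6*(v[5]/.05)**2
    b=minimize(cost,x0,method="Nelder-Mead",options=dict(initial_simplex=np.array([x0]+[np.array(x0)+np.eye(6)[i]*([.006]*3+[.04]*3)[i] for i in range(6)]),maxiter=3000,xatol=1e-6,fatol=1e-9))
    return b.x,b.fun
E
python3 - <<'E'
from h import *
s=observe(); P=[get_image(n) for n in("scene","top")]
for ps in([P[0]],P):
    x,f=held(ps,s,[.577,.127,.210,-.02,0,0]); print(x[:3],np.degrees(x[3:]),f)
E
```

```text
[0.5758 0.1262 0.2097] [-0.8676  0.4361  0.8549] 0.012180968049127902
[0.5303 0.0982 0.1111] [-20.4106  79.0899 -35.6377] 0.015552130550008205h.py:44: RuntimeWarning: overflow encountered in exp
  t+=((1/(1+np.exp(sd/.001))-m)[ok]**2).mean()
```

>>> carry_out(commands="0.3 -2 0 0 0 0 0.2;0.8 -4 0 0 0 0 0.2;0.8 -4 0 0 0 0 0.2;0.8 -4 0 0 0 0 0.2;0.8 -4 0 0 0 0 0.2")

```text
t: 14.88
ee_pos: [0.5174, -0.0531, 0.1881]
ee_rot: [[-1.0, 0.021, 0.0], [0.021, 1.0, -0.0], [-0.0, -0.0, -1.0]]
wrist_force: [0.0, 0.3, 0.0]
gripper_width: 0.0316
grasp_force: 69.4
```

>>> carry_out(commands="0.8 -4 0 0 0 0 0.2;0.5 -4 0 0 0 0 0.2;0 -2.7 0 0 0 0 0.2;0 0 -2 0 0 0 0.2;0 0 0 0 0 0 0.2")

```text
t: 15.5
ee_pos: [0.529, -0.1586, 0.1665]
ee_rot: [[-1.0, 0.021, -0.003], [0.021, 1.0, 0.002], [0.003, 0.002, -1.0]]
wrist_force: [-0.0, -0.9, -1.0]
gripper_width: 0.0313
grasp_force: 69.5
```

Run:
```python
from h import *
s=observe(); print(s["ee_pos"],s["wrist_force"],s["gripper_width"])
p=get_image("scene")
e=s["ee_pos"]
x,f=held([p],s,[e[0]+.0926,e[1]-.002,e[2]+.0204,-.02,0,0]); print(x[:3],np.degrees(x[3:]),f)
print([(q,np.array(r["at"]),r["score"]) for q in("lid","bowl") for r in pinpoint(p,q)[:5] if r["at"][0]>.55])
im=np.array(p["frame"])[80:260,130:370]; cv2.imwrite("pics/crop4.png",cv2.resize(im,None,fx=3.2,fy=3.2)[:,:,::-1])
```

```text
[ 0.529  -0.1586  0.1665] [-0.0358 -0.8762 -0.9937] 0.03127302377075208
[ 0.6129 -0.172   0.1699] [-2.6863  1.0481 -0.9636] 0.012138730944366051
[('lid', array([ 0.625 , -0.1607,  0.1851]), 0.6), ('bowl', array([ 0.6243, -0.1597,  0.0777]), 0.66)]
```

View pics/crop4.png

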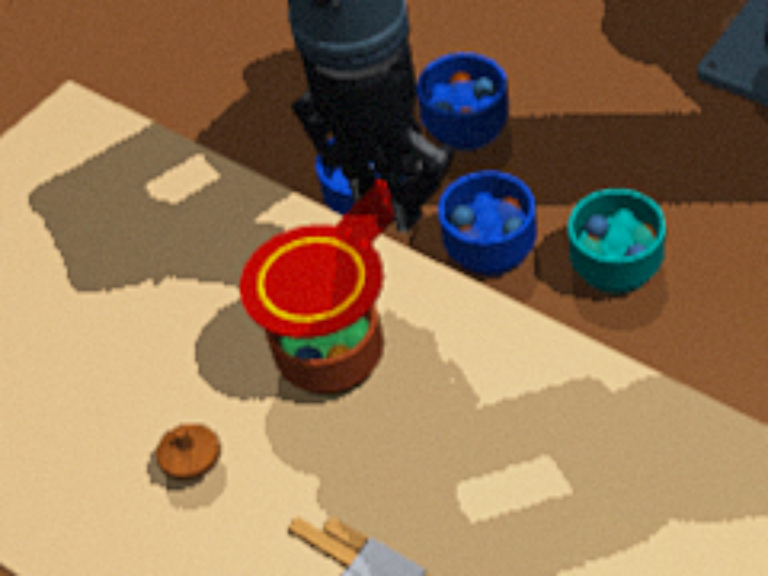

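The lid is over the terracotta bowl: lid centre at crop (312,280), bowl below at (328,345), nothing touching. I'll lower it.

>>> carry_out(commands="0 0 -1.5 0 0 0 0.2;0 0 -1.5 0 0 0 0.2;0 0 -0.5 0 0 0 0.2;0 0 0 0 0 0 0.2;0 0 0 0 0 0 0.2")

```text
t: 16.27
ee_pos: [0.5305, -0.1589, 0.1332]
ee_rot: [[-1.0, 0.021, 0.001], [0.021, 1.0, -0.0], [-0.001, -0.0, -1.0]]
wrist_force: [-0.2, 0.2, -1.2]
gripper_width: 0.0312
grasp_force: 69.5
```

>>> carry_out(commands="0 0 -0.2 0 0 0 0.2;0 0 -0.2 0 0 0 0.2;0 0 -0.2 0 0 0 0.2;0 0 0 0 0 0 0.2;0 0 0 0 0 0 0.2")

```text
t: 16.9
ee_pos: [0.5302, -0.1588, 0.127]
ee_rot: [[-1.0, 0.021, 0.0], [0.021, 1.0, -0.0], [-0.0, -0.0, -1.0]]
wrist_force: [-0.5, -0.1, -1.0]
gripper_width: 0.0315
grasp_force: 69.5
```

Run:
```python
from h import *
s=observe(); print(s["ee_pos"],s["wrist_force"],s["ft_torque"],s["gripper_width"])
for n in("scene","top"):
    p=get_image(n); print(n,[(q,np.array(r["at"]),r["score"]) for q in("lid","bowl","bowl_rim") for r in pinpoint(p,q)[:5] if r["at"][0]>.55])
```

```text
[ 0.5302 -0.1588  0.127 ] [-0.4986 -0.054  -1.0191] [ 0.0083  0.0549 -0.0034] 0.03151396678050636
scene [('lid', array([ 0.6279, -0.1598,  0.1477]), 0.59), ('bowl', array([ 0.6226, -0.1601,  0.0769]), 0.52)]
top [('lid', array([ 0.6223, -0.1542,  0.1429]), 0.71)]
```

>>> carry_out(commands="0 0 -0.1 0 0 0 0.2;0 0 -0.1 0 0 0 0.2;0 0 0 0 0 0 0.2;0 0 0 0 0 0 0.2")

```text
t: 17.8
ee_pos: [0.5302, -0.1587, 0.1249]
ee_rot: [[-1.0, 0.021, -0.0], [0.021, 1.0, 0.0], [0.0, 0.0, -1.0]]
wrist_force: [-0.1, -0.3, -1.1]
gripper_width: 0.0315
grasp_force: 69.5
```

>>> carry_out(commands="0 0 -0.1 0 0 0 0.2;0 0 0 0 0 0 0.2;0 0 0 0 0 0 0.2")

```text
t: 18.18
ee_pos: [0.5302, -0.1588, 0.124]
ee_rot: [[-1.0, 0.021, -0.0], [0.021, 1.0, -0.0], [0.0, -0.0, -1.0]]
wrist_force: [-0.8, 0.1, -1.2]
gripper_width: 0.0318
grasp_force: 69.5
```

>>> carry_out(commands="0 0 -0.05 0 0 0 0.2;0 0 0 0 0 0 0.2;0 0 0 0 0 0 0.2")

```text
t: 18.55
ee_pos: [0.5302, -0.1587, 0.1234]
ee_rot: [[-1.0, 0.021, -0.0], [0.021, 1.0, 0.0], [0.0, 0.0, -1.0]]
wrist_force: [-0.8, -1.0, -0.8]
gripper_width: 0.0316
grasp_force: 69.5
```

>>> carry_out(commands="0 0 -0.1 0 0 0 0.2;0 0 0 0 0 0 0.2;0 0 0 0 0 0 0.2")

```text
t: 18.92
ee_pos: [0.5302, -0.1587, 0.1224]
ee_rot: [[-1.0, 0.021, -0.0], [0.021, 1.0, 0.0], [0.0, 0.0, -1.0]]
wrist_force: [-0.0, -0.5, -1.1]
gripper_width: 0.0316
grasp_force: 69.5
```

>>> carry_out(commands="0 0 -0.05 0 0 0 0.2;0 0 0 0 0 0 0.2;0 0 0 0 0 0 0.2")

```text
t: 19.3
ee_pos: [0.5302, -0.1588, 0.122]
ee_rot: [[-1.0, 0.021, 0.0], [0.021, 1.0, -0.0], [-0.0, -0.0, -1.0]]
wrist_force: [0.7, 0.2, -1.2]
gripper_width: 0.0316
grasp_force: 69.5
```

>>> carry_out(commands="0 0 -0.05 0 0 0 0.2;0 0 0 0 0 0 0.2;0 0 0 0 0 0 0.2")

```text
t: 19.68
ee_pos: [0.5302, -0.1588, 0.1215]
ee_rot: [[-1.0, 0.021, 0.0], [0.021, 1.0, -0.0], [-0.0, -0.0, -1.0]]
wrist_force: [-0.2, -0.0, -0.5]
gripper_width: 0.0313
grasp_force: 69.5
```

>>> carry_out(commands="0 0 -0.05 0 0 0 0.2;0 0 0 0 0 0 0.2;0 0 0 0 0 0 0.2")

```text
t: 20.05
ee_pos: [0.5302, -0.1588, 0.121]
ee_rot: [[-1.0, 0.021, 0.0], [0.021, 1.0, -0.0], [-0.0, -0.0, -1.0]]
wrist_force: [0.1, -0.1, 0.3]
gripper_width: 0.0319
grasp_force: 69.5
```

>>> carry_out(commands="0 0 -0.05 0 0 0 0.2;0 0 0 0 0 0 0.2;0 0 0 0 0 0 0.2")

```text
t: 20.42
ee_pos: [0.5302, -0.1588, 0.1206]
ee_rot: [[-1.0, 0.021, 0.0], [0.021, 1.0, -0.0], [-0.0, -0.0, -1.0]]
wrist_force: [-0.1, 0.9, 1.4]
gripper_width: 0.0319
grasp_force: 69.6
```

Run:
```python
from h import *
a=[]
for i in range(6):
    get_image("top"); s=observe(); a.append(np.r_[s["wrist_force"],s["ft_torque"],s["ee_pos"][2]])
print(np.mean(a,0))
```

```text
[-0.5707  0.2761  0.3454  0.0136  0.0311 -0.0033  0.1205]
```

>>> carry_out(commands="0 0 -0.05 0 0 0 0.2;0 0 0 0 0 0 0.2;0 0 0 0 0 0 0.2;0 0 0 0 0 0 0.2")

```text
t: 21.22
ee_pos: [0.5302, -0.1588, 0.12]
ee_rot: [[-1.0, 0.021, 0.0], [0.021, 1.0, -0.0], [-0.0, -0.0, -1.0]]
wrist_force: [-1.2, -0.4, 2.1]
gripper_width: 0.0317
grasp_force: 69.7
```

>>> carry_out(commands="0 0 0 0 0 0 0.3;0 0 0 0 0 0 0.35;0 0 0 0 0 0 0.35;0 0 0 0 0 0 0.35", squeeze=20)

```text
t: 21.72
ee_pos: [0.5302, -0.1588, 0.12]
ee_rot: [[-1.0, 0.021, 0.0], [0.021, 1.0, -0.0], [-0.0, -0.0, -1.0]]
wrist_force: [-0.9, 0.0, 1.4]
gripper_width: 0.0314
grasp_force: 69.7
```

Run:
```python
from h import *
s=observe(); print(s["wrist_force"],s["ft_torque"],s["gripper_width"],s["grasp_force"])
for n in("scene","top"):
    p=get_image(n); print(n,[(q,np.array(r["at"]),r["score"]) for q in("lid","lid_tab_end","bowl","bowl_rim") for r in pinpoint(p,q)[:5] if r["at"][0]>.51])
    if n=="scene": im=np.array(p["frame"])[110:250,150:320]; cv2.imwrite("pics/crop5.png",cv2.resize(im,None,fx=4,fy=4)[:,:,::-1])
```

```text
[-0.9297  0.0273  1.4466] [-0.0328  0.0688 -0.0059] 0.03139082785369792 69.66296195983887
scene [('lid_tab_end', array([ 0.511 , -0.1578,  0.1394]), 0.78), ('bowl', array([ 0.6248, -0.161 ,  0.0761]), 0.77)]
top [('lid', array([ 0.6271, -0.156 ,  0.1423]), 0.61)]
```

View pics/crop5.png

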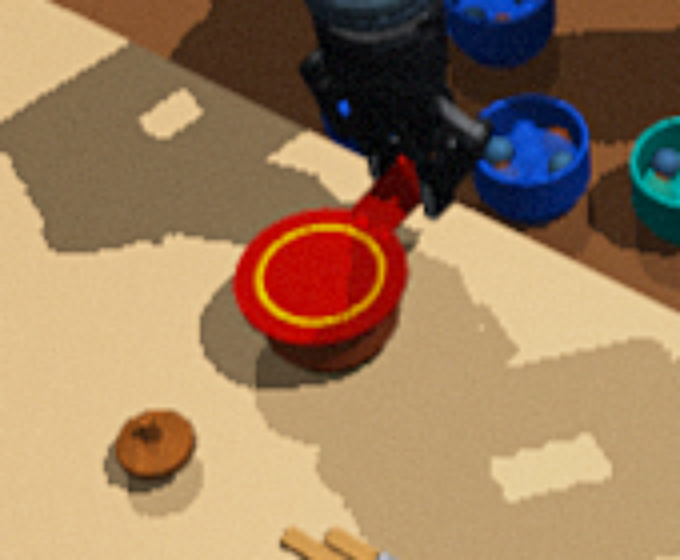

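The lid sits on the rim, with the disc at crop (320,275) and the bowl below at (333,345). I'll compare the lid's centre with the rim's centre in the same camera before letting go.

Run:
```python
from h import *
p=get_image("scene"); R=np.array(p["orientation"]); o=np.array(p["origin"]); K=np.array(p["mtx"])
def proj(X):
    c=(np.array(X)-o)@R*[1,-1,-1]; q=c@K.T; return q[:,:2]/q[:,2:]
# lid disc now: red pixels ellipse
hsv=cv2.cvtColor(np.array(p["frame"]),cv2.COLOR_RGB2HSV); h,S,V=cv2.split(hsv)
m=((((h<5)|(h>174))&(S>200)&(V>70))|((h>18)&(h<32)&(S>215)&(V>120))).astype(np.uint8)
def fit(mask,shape,x0):
    vv,uu=np.mgrid[120:240,190:280].reshape(2,-1); t=mask[vv,uu]
    def cost(v):
        im=np.zeros((400,640),np.uint8)
        for poly in shape(v): cv2.fillConvexPoly(im,np.round(cv2.convexHull(proj(poly).astype(np.float32))*16).astype(np.int32),255,cv2.LINE_AA,4)
        return ((im[vv,uu]/255.-t)**2).mean()
    b=minimize(cost,x0,method="Nelder-Mead",options=dict(initial_simplex=[x0,[x0[0]+.01,x0[1]],[x0[0],x0[1]+.01]])); return b.x,b.fun
a=np.linspace(0,2*np.pi,90); C=np.c_[np.cos(a),np.sin(a)]
disc=lambda v,r,z:np.c_[np.array(v)+r*C,np.full(90,z)]
lid=fit(m,lambda v:[disc(v,.054,.143),[[v[0]-.109,v[1]-.017+.002,.143],[v[0]-.109,v[1]+.019,.143],[v[0],v[1]-.017,.143],[v[0],v[1]+.017,.143]]],[.624,-.16])
im0=cv2.cvtColor(cv2.imread("pics/scene0.png"),cv2.COLOR_BGR2HSV)
h0,S0,V0=cv2.split(im0); 
m0=((h0<12)&(S0>150)&(V0>40)).astype(np.uint8); m0[:165]=0;m0[205:]=0;m0[:,:205]=0;m0[:,252:]=0
cs,_=cv2.findContours(m0,cv2.RETR_EXTERNAL,cv2.CHAIN_APPROX_NONE); c=max(cs,key=cv2.contourArea); f0=np.zeros_like(m0); cv2.fillPoly(f0,[c],1)
print(cv2.boundingRect(c))
bowl=fit(f0,lambda v:[np.r_[disc(v,.044,.14),disc(v,.032,.082)]],[.624,-.16])
print(lid,bowl)
```

```text
(213, 167, 37, 36)
(array([ 0.6229, -0.1612]), np.float64(0.02762330157916471)) (array([ 0.6261, -0.1585]), np.float64(0.007525431813974681))
```

They agree within about 4 mm, so I'll release.

>>> carry_out(commands="0 0 0 0 0 0 0.42;0 0 0 0 0 0 0.5;0 0 0 0 0 0 0.6;0 0 0 0 0 0 0.8;0 0 0 0 0 0 0.9")

```text
t: 22.9
ee_pos: [0.5302, -0.1588, 0.12]
ee_rot: [[-1.0, 0.021, 0.0], [0.021, 1.0, -0.0], [-0.0, -0.0, -1.0]]
wrist_force: [0.6, -0.5, -0.0]
gripper_width: 0.0766
grasp_force: 0.0
```

Run:
```python
from h import *
s=observe(); print(s["ee_pos"],s["wrist_force"],s["gripper_width"],s["grasp_force"])
p=get_image("scene"); print([(q,np.array(r["at"]),r["score"]) for q in("lid","lid_tab_end","bowl") for r in pinpoint(p,q)[:5] if r["at"][0]>.5])
```

```text
[ 0.5302 -0.1588  0.12  ] [ 0.6189 -0.4749 -0.0075] 0.07662972284219625 0.0
[('lid', array([ 0.6265, -0.1591,  0.1407]), 0.56), ('lid_tab_end', array([ 0.5097, -0.1631,  0.1385]), 0.68), ('bowl', array([ 0.6223, -0.159 ,  0.0771]), 0.59)]
```

Released. I'll raise the hand straight up and check.

>>> carry_out(commands="0 0 1 0 0 0 0.9;0 0 2 0 0 0 0.9;0 0 4 0 0 0 0.9;0 0 4 0 0 0 0.9;-5 0 0 0 0 0 0.9")

```text
t: 23.72
ee_pos: [0.4839, -0.1606, 0.2345]
ee_rot: [[-1.0, 0.019, 0.009], [0.019, 1.0, -0.005], [-0.009, -0.005, -1.0]]
wrist_force: [-0.4, -0.9, -0.6]
gripper_width: 0.0768
grasp_force: 0.0
```

>>> carry_out(commands="-5 3 0 0 0 0 0.9;-3 4 0 0 0 0 0.9;0 0 0 0 0 0 0.9;0 0 0 0 0 0 0.9")

```text
t: 24.22
ee_pos: [0.401, -0.0892, 0.231]
ee_rot: [[-1.0, 0.02, 0.002], [0.02, 1.0, -0.001], [-0.002, -0.001, -1.0]]
wrist_force: [-0.5, -0.2, 0.3]
gripper_width: 0.0765
grasp_force: 0.0
```

Run:
```python
from h import *
s=observe(); print(s["ee_pos"],s["wrist_force"])
p=get_image("scene"); print([(q,np.array(r["at"]),r["score"]) for q in("lid","lid_tab_end","bowl") for r in pinpoint(p,q)[:5] if r["at"][0]>.5])
im=np.array(p["frame"])[110:250,150:320]; cv2.imwrite("pics/crop6.png",cv2.resize(im,None,fx=4,fy=4)[:,:,::-1])
```

```text
[ 0.401  -0.0892  0.231 ] [-0.4749 -0.2291  0.3034]
[('lid', array([ 0.6292, -0.1582,  0.1426]), 0.77), ('lid', array([0.783 , 0.1394, 0.0805]), 0.53), ('lid_tab_end', array([ 0.5139, -0.1588,  0.1401]), 0.66), ('bowl', array([ 0.6182, -0.1577,  0.0747]), 0.75)]
```

View pics/crop6.png

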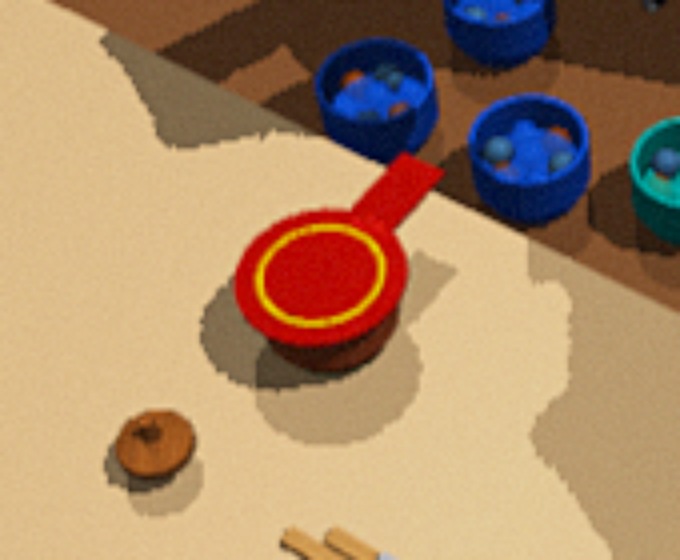

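The lid lies flat on the bowl (disc at (320,275)) and covers the mouth. The hand is clear, so I'm handing in.

```bash
python3 -c "from bench import *; print(finish_job())"
```

```text
the job is handed in; nothing more can be done
None
```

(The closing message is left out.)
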